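# Put the seasoning tray back in order

### The arm

A 6-joint arm with a two-finger parallel gripper is mounted at the origin on a cart in front of the work surface, level with it; the furniture and walls round the work are solid. World frame = base frame: x ahead of the robot, y to its left, z up, the work surface at z = 0. Lengths are in m, angles in rad, forces in N, time in s.
With the tool pointing down it reaches from about 0.35 to 0.775 m from the base axis. Payload 7.3 kg.
Tool frame: the origin (TCP) lies at the very end of the fingers, on their centre line; the grasp point (between the pads) lies grip_point_offset behind it (grip_point_offset is the distance from the TCP to the grasp point, in m); z points along the fingers, y is the direction in which the jaws open and shut (so a half turn about z gives the same grasp; the last joint's range is limited). The gripper opens to 92 mm and grips with 3 to 60 N. Pads are 19 mm wide; open, the fingers measure 130 mm over their backs; the gripper's body (75 mm by 190 mm) begins 47 mm behind the grasp point.
Start: joints at [-0.146, 0.342, 1.524, -0, 1.275, -0.146], TCP at [0.525, 0, 0.227] pointing down, gripper open.
Joint ranges: [-2.53, 2.53], [-0.77, 2.02], [0.04, 2.7], [-1, 4.14], [0.28, 2.66], [-3.11, 3.11]. Speed limits (rad/s): [2.57, 2.57, 3.14, 3.14, 3.14, 3.14].

### API

Orientations are given as [roll, pitch, yaw] about the fixed x, y, z axes, in that order (R = Rz(yaw) Ry(pitch) Rx(roll)).
In Python, from cell import * gives the robot as it stands.
- The arm moves only by the shell command python3 -m inch 'ROWS' [OPENING] [FORCE]. ROWS is JSON, a list that holds one entry, the list of rows, each a list of 4 numbers: the shift along the tool's x, y, z in mm, then the turn about the tool's z in rad. In form: [[[x, y, z, roll], ...]]. A call has 1 to 10 rows; each row shifts and turns the commanded pose from where the row before left it, along the tool's axes as they then stand; what a row does not reach is not made up. A row lasts 1/8 s, in which the tool goes at most 62.5 mm and 10.7 degrees, less where a joint would pass 70% of its speed; a pose out of reach is approached as far as the arm can. A call with a gripper value outside its range is refused whole. OPENING is the closure, from -1 (fully open) to 1 (shut), set as the call begins (- or left out, the last holds). The fingers move at their own pace and stop on an object; FORCE is the grip in N (left out, the last holds). Time passes only in rows, so rows that do not move let the fingers close. It gives the time, the measured TCP pose, the force and the opening at its end, in the units of the state.
- observe(): the state, without advancing time (a new reading comes with each control period).
- read_camera(name): name is "scene" or "side" or "wrist"; returns a dict with "img" (384x512x3 uint8, blue, green, red), "fx", "fy", "cx", "cy" (pixels), "eye" and "rotation" of the camera in the world; the wrist camera has in their place "T_tool_cam" (4x4, takes a point from camera to tool coordinates, whose origin is the TCP and whose axes are the flange's). Camera axes: x right, y down, z forward; pixel columns grow to the right and rows downward; lengths in m; the calibration is good to about 2 mm. A picture is of the moment at which its call begins: read the wrist's pose just before it. There is no depth.
- hand_in(): hands the job in, once; it reports no verdict.
Trained networks look in the newest picture that a camera, given by its name, has taken for a name from the list of things; names that differ only in an ending like _2 or _b are one class to them, and where a whole thing is asked for, a point or a joint stands for the part that bears it (a point fixed in the world has none). Each returns a list of dicts, best first, with "conf" (0 to 1); they miss things now and then, are a little off and sometimes report something else, mostly with a low value. They report only what shows in the picture. A call takes as long as a camera call. They do not tell look-alikes from the thing itself.
- boxes_of(camera, label): "at" ([row, column] in pixels, amid what is visible of it).
- place_of(camera, label): "at" ([row, column] in pixels: a listed point, or the origin of a listed thing).
The state is a dict: "time": time; "qpos": joint angles; "qvel": joint speeds; "joint_efforts": joint torques, N m; "tool_pos": TCP position; "tool_rot": TCP orientation; "contact_force": force on the tool from outside, world axes, zero at the start; "torque": the same for the moment, N m; "opening": finger opening in m.
Only numpy, scipy, OpenCV 4.12 (cv2) and the standard library are available. Lean on these libraries where they do the work, as an engineer would, in place of code of your own. Each camera call takes 0.05 s, during which the arm holds its last target. There are 200 camera calls.

### The job

The seasoning tray was put together wrongly: the salt shaker, the open tin, the clear box and the white spice bowl each stand in another one's place, so the tray cannot be carried out. Put every one of them into the recess that was cut for its own shape and size, standing flat on its dark rubber floor; you can stand things on the free worktop beside the tray while you make room. Keep the open tin and the open bowl upright so that they do not spill.

Things in the scene. Friction and masses are not known exactly. Their poses are not given: they have to be found in the camera images.
- shaker: Glass salt shaker with a grey perforated dome top, round, 44 mm diameter up to 66 mm height (dome 34 mm wide above 74 mm), 90 mm high, 0.1 kg; its base is slightly uneven, so it may lean by about 0.06 rad as it stands. Origin: centre of its underside, z up.
- tin: Plain open food tin, white inside, no lid, round and straight-sided, 66 mm diameter, 52 mm high, 0.12 kg. Origin: centre of its underside, z up.
- clear_box: Clear rectangular box with a closed flat lid, small round things inside. Body 61 mm along its own x, 84 mm along its own y, 44 mm high with the lid; the lid overhangs by 1 to 2 mm all round (63 x 88 mm) in the top 2 mm and does not open. 0.06 kg. Can be gripped across its x. Origin: centre of its underside, z up; half a turn makes no difference.
- bowl: White straight-sided round bowl with dark red ground spice, open, 109 mm outside diameter, 48 mm high, 0.19 kg. Wall up to 11 mm thick: the middle of the wall lies 49 mm from the axis, and it can be pinched from above anywhere on the rim; inside it is free down to about 17 mm above the underside near the wall. Origin: centre of its underside, z up.
- salt_place (a point): Centre of the rubber floor of the small round recess, the shaker's place: 56 mm diameter, 10 mm deep. It is cut in a pale square wooden insert of 132 mm, one of four that lie two by two in the dark wooden tray; which insert lies in which quarter varies. Axes: x and y along the insert's sides, z up. The floor is 12 mm above the worktop, the insert's top 22 mm. At the start the clear box stands off-centre on top of this recess and leaves a part of it showing.
- tin_place (a point): Centre of the rubber floor of the middle-sized round recess, the tin's place: 78 mm diameter, 10 mm deep, in an insert like the others. At the start the shaker stands in it.
- box_place (a point): Centre of the rubber floor of the rectangular recess, the clear box's place: 72 mm along its x, 96 mm along its y, 10 mm deep, in an insert like the others. At the start the bowl stands off-centre on top of this recess; corners of it show.
- bowl_place (a point): Centre of the rubber floor of the largest round recess, the bowl's place: 121 mm diameter, 10 mm deep, in an insert like the others. At the start the tin stands in it. All recesses have a 2 mm chamfer at the mouth.
- tray: Dark wooden tray, 287 mm square, fixed; rim 25 mm high, low steel handles stick out 29 mm on its y sides. Origin: centre of its underside on the worktop; x and y along its sides. Beside it, on the y side facing the robot's centre line (y = 0), the worktop is clear for 15 cm from the rim; things up to 105 mm high lie before and behind it; tall bottles stand farther out at the left and right.
Not all that is in view belongs to the job. What is shaped like the clear_box but orange is not meant.

How it is judged:
By the outcome, as a careful person would: the job done as asked, in the order asked, and still so for the second after the job is handed in, with the robot touching nothing.
It also fails if it takes over 120 s, if anything falls off the work surface, if the arm or the gripper's body presses on something with over 40 N, if the wrist force passes 120 N, or if a joint passes its speed limit or range.

## Working session

There is one attempt and no reset: what is moved stays moved. The work goes in short steps, Python scripts to look and compute and a shell command to move; the robot and the scene stay as the last step left them, time stands still between calls to the robot, and variables do not carry over. Pictures are saved under pics/ and viewed, about 12 in all and at most 16, crops included, and the job is handed in when it is done.

```bash
ls; mkdir -p pics; cat > h.py <<'E'
from cell import *
import numpy as np, cv2
from scipy.spatial.transform import Rotation as R
def cam(name):
    s=observe(); c=read_camera(name)
    if 'eye' in c: c['e']=np.array(c['eye'],float); c['R']=np.array(c['rotation'],float)
    else:
        T=np.array(c['T_tool_cam']); Rt=R.from_euler('xyz',s['tool_rot']).as_matrix()
        c['R']=Rt@T[:3,:3]; c['e']=np.array(s['tool_pos'])+Rt@T[:3,3]
    return c
def ray(c,at,z):
    d=c['R']@np.array([(at[1]-c['cx'])/c['fx'],(at[0]-c['cy'])/c['fy'],1.])
    return (c['e']+d*(z-c['e'][2])/d[2])
def proj(c,p):
    q=c['R'].T@(np.array(p)-c['e']); return np.array([q[1]/q[2]*c['fy']+c['cy'],q[0]/q[2]*c['fx']+c['cx']])
Z=dict(shaker=.012,tin=.012,clear_box=.022,bowl=.022,salt_place=.012,tin_place=.012,box_place=.012,bowl_place=.012,tray=0)
E
python3 - <<'E'
from h import *
s=observe(); print({k:np.round(v,3) for k,v in s.items()})
import cell; print([n for n in dir(cell) if not n.startswith('_')])
ims=[]
for n in ['scene','side','wrist']:
    c=cam(n); print(n,c['e'].round(3),c['R'].round(2).tolist(),c['fx']); cv2.imwrite(f'pics/{n}0.png',cv2.resize(c['img'],(800,600)))
    for l in Z:
        try:
            for d in place_of(n,l)[:2]: print(n,l,np.round(d['at'],0),round(d['conf'],2),ray(c,d['at'],Z[l]).round(3)[:2])
        except Exception as e: print(l,e)
E
```

```text
pics
{'time': np.float64(0.0), 'qpos': array([-0.146,  0.343,  1.525,  0.   ,  1.275, -0.146]), 'qvel': array([ 0.   ,  0.001,  0.002,  0.001, -0.001, -0.   ]), 'joint_efforts': array([ 1.0000e-03, -4.3125e+01, -2.4422e+01,  7.2000e-02,  5.6000e-02,
       -0.0000e+00]), 'tool_pos': array([0.525, 0.   , 0.226]), 'tool_rot': array([-3.14 , -0.   ,  1.571]), 'contact_force': array([ 0.068, -0.515, -0.093]), 'torque': array([ 0.03 , -0.011,  0.023]), 'opening': np.float64(0.092)}
['IKError', 'boxes_of', 'grip_point_offset', 'hand_in', 'observe', 'place_of', 'read_camera']
scene [ 0.077 -0.691  0.649] [-2.13, 0.0, -0.53] 421.77764643260457
shaker invalid index to scalar variable.
tin invalid index to scalar variable.
clear_box invalid index to scalar variable.
bowl invalid index to scalar variable.
salt_place invalid index to scalar variable.
tin_place invalid index to scalar variable.
box_place invalid index to scalar variable.
side [0.162 0.927 0.495] [-2.01, -0.02, -2.69] 353.14927180926423
shaker invalid index to scalar variable.
tin invalid index to scalar variable.
clear_box invalid index to scalar variable.
salt_place invalid index to scalar variable.
tin_place invalid index to scalar variable.
box_place invalid index to scalar variable.
bowl_place invalid index to scalar variable.
wrist [0.526 0.078 0.386] [[1.0, -0.0, -0.0], [-0.0, -0.96, -0.28], [-0.0, 0.28, -0.96]] 277.27030755420617
wrist shaker [136. 325.] 0.8 [0.613 0.041]
wrist tin [ 56. 197.] 0.74 [0.45  0.139]
wrist clear_box [ 29. 331.] 0.65 [0.61  0.165]
wrist bowl [159. 235.] 0.93 [0.493 0.013]
wrist salt_place [ 32. 313.] 0.98 [0.59  0.164]
wrist tin_place [143. 331.] 0.81 [0.622 0.032]
wrist box_place [ 54. 194.] 0.43 [0.446 0.141]
wrist box_place [134. 326.] 0.41 [0.614 0.043]
```

```bash
sed -i "s/c\['R'\]=np.array(c\['rotation'\],float)/c['R']=R.from_euler('xyz',c['rotation']).as_matrix()/" h.py
python3 - <<'E'
from h import *
print(observe()['time'],grip_point_offset)
for n in ['scene','side']:
    c=cam(n)
    for l in Z:
        for d in place_of(n,l)[:1]: print(n,l,np.round(d['at'],0),round(d['conf'],2),ray(c,d['at'],Z[l]).round(3)[:2])
E
```

```text
1.5 0.0188
scene shaker [210. 297.] 0.58 [0.623 0.043]
scene tin [213. 222.] 0.63 [0.449 0.134]
scene clear_box [250. 384.] 0.94 [ 0.695 -0.199]
scene bowl [230. 262.] 0.76 [0.496 0.008]
scene salt_place [190. 256.] 0.87 [0.582 0.185]
scene tin_place [211. 295.] 0.93 [0.617 0.043]
scene box_place [211. 226.] 0.69 [0.461 0.136]
scene bowl_place [214. 222.] 0.9 [0.447 0.13 ]
side shaker [193. 250.] 0.56 [0.618 0.028]
side tin [217. 285.] 0.96 [0.462 0.123]
side clear_box [284. 260.] 0.95 [0.397 0.418]
side bowl [198. 291.] 0.66 [0.481 0.023]
side salt_place [213. 240.] 0.85 [0.583 0.158]
side tin_place [195. 250.] 0.96 [0.61  0.043]
side box_place [200. 290.] 0.56 [0.488 0.018]
side bowl_place [223. 285.] 0.83 [0.45 0.15]
side tray [192. 247.] 0.27 [0.64  0.005]
```

View pics/scene0.png

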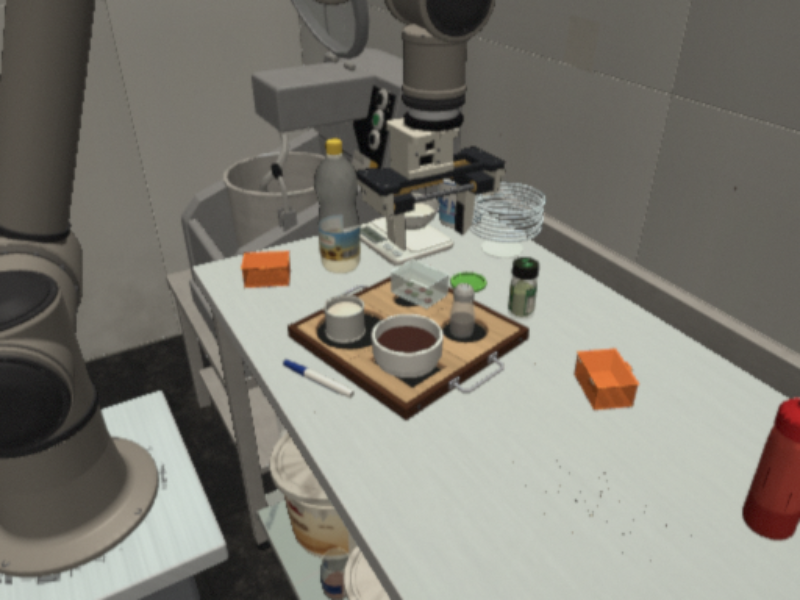

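View pics/wrist0.png

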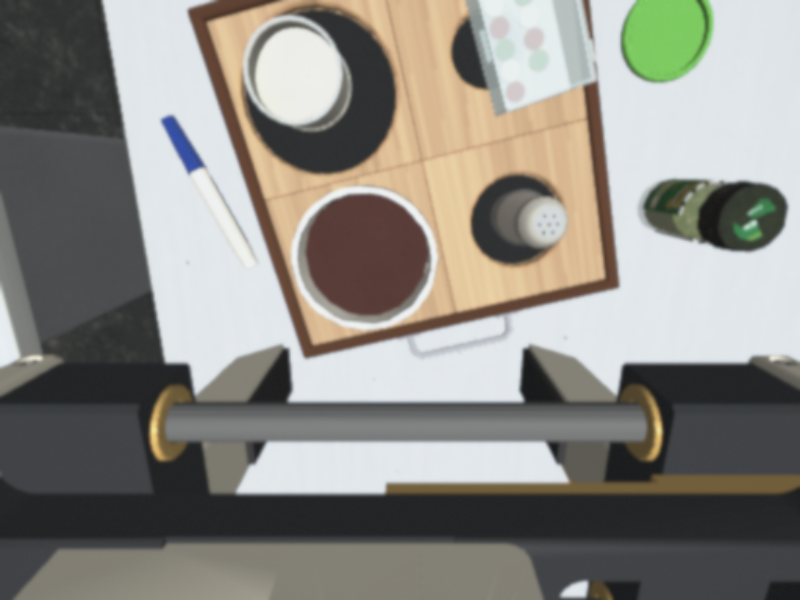

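```bash
python3 -m inch '[[[40,0,-30,0],[40,0,-30,0],[10,0,0,0],[0,0,0,0]]]'
python3 - <<'E'
from h import *
c=cam('wrist'); cv2.imwrite('pics/w1.png',cv2.resize(c['img'],(800,600),interpolation=cv2.INTER_CUBIC))
np.savez('w1.npz',**{k:c[k] for k in ['e','R','fx','fy','cx','cy','img']})
print(observe()['tool_pos'],observe()['tool_rot'])
for l in Z:
    for d in place_of('wrist',l)[:2]: print(l,np.round(d['at'],0),round(d['conf'],2),ray(c,d['at'],Z[l]).round(3)[:2])
E
```

```text
time: 3.0
tool_pos: [0.5246, 0.0902, 0.2859]
tool_rot: [-3.14, 0.0, 1.572]
contact_force: [0.1, -0.4, -1.0]
opening: 0.0917
[0.52451861 0.08948747 0.28551619] [-3.13955031e+00  6.43808559e-04  1.57107271e+00]
shaker [186. 315.] 0.76 [0.615 0.045]
tin [127. 209.] 0.79 [0.447 0.14 ]
clear_box [114. 320.] 0.8 [0.614 0.159]
clear_box [298. 365.] 0.64 [ 0.715 -0.162]
bowl [207. 240.] 0.59 [0.493 0.013]
bowl [188. 313.] 0.27 [0.61  0.045]
salt_place [110. 303.] 0.69 [0.59  0.164]
tin_place [194. 320.] 0.9 [0.624 0.033]
bowl_place [130. 215.] 0.67 [0.456 0.135]
```

View pics/w1.png

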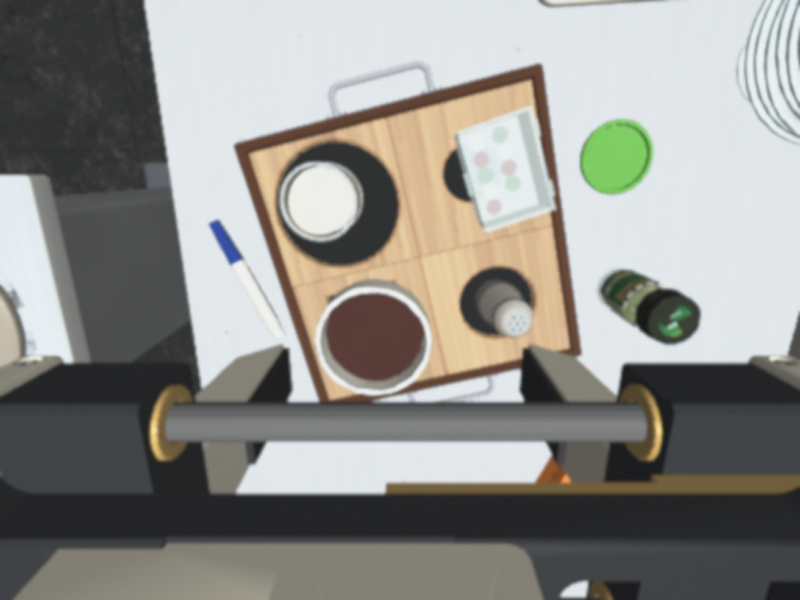

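```bash
cat >> h.py <<'E'
def load(f): return dict(np.load(f))
def P(c,x,y,z): return ray(c,(y/1.5625,x/1.5625),z)[:2]
E
python3 - <<'E'
from h import *
c=load('w1.npz')
C=np.array([P(c,236,146,.025),P(c,541,66,.025),P(c,579,354,.025),P(c,322,403,.025)])
print('corners',C.round(3).tolist(), [np.linalg.norm(C[i]-C[i-1]).round(3) for i in range(4)])
S=np.array([[-1,1],[1,1],[1,-1],[-1,-1]])*.1435
t=C.mean(0);H=S.T@(C-t);U,_,V=np.linalg.svd(H);Rm=V.T@U.T
yaw=np.arctan2(Rm[1,0],Rm[0,0]);print('tray',t.round(4),'yaw',yaw.round(4),'res',((Rm@S.T).T+t-C).round(4).tolist())
for n,s in zip(['bowlpl','saltpl','tinpl','boxpl'],S/.1435*.066): print(n,(Rm@s+t).round(4))
print('bowlplace circ',P(c,338,204,.022),'tinpl circ',P(c,496.5,302,.022))
print('bowl rim',P(c,374,337,.070),'tin rim',P(c,321.5,201,.064),'dome',P(c,516,317,.1))
B=np.array([P(c,457,132,.066),P(c,530,108,.066),P(c,554,210,.066),P(c,485,230,.066)]);print('box lid',B.round(3).tolist(),B.mean(0).round(4),[np.linalg.norm(B[i]-B[i-1]).round(3) for i in range(4)])
for a,b in [(0,3),(1,2),(0,1),(3,2)]: print(np.arctan2(*(B[a]-B[b])[::-1]).round(3))
E
```

```text
corners [[0.37, 0.187], [0.643, 0.253], [0.708, -0.02], [0.434, -0.078]] [np.float64(0.273), np.float64(0.282), np.float64(0.28), np.float64(0.28)]
tray [0.5387 0.0854] yaw 0.2296 res [[-0.0033, 0.0056], [0.0025, 0.0047], [0.0033, -0.0018], [-0.0025, -0.0086]]
bowlpl [0.4594 0.1347]
saltpl [0.5879 0.1647]
tinpl [0.618  0.0362]
boxpl [0.4894 0.0061]
bowlplace circ [0.46040995 0.13449864] tinpl circ [0.61818591 0.03635411]
bowl rim [0.49595598 0.01709605] tin rim [0.45275896 0.14032984] dome [0.61830641 0.0473792 ]
box lid [[0.567, 0.196], [0.626, 0.214], [0.653, 0.133], [0.595, 0.116]] [0.6101 0.1647] [np.float64(0.085), np.float64(0.061), np.float64(0.086), np.float64(0.061)]
1.898
1.896
-2.839
-2.855
```

```bash
python3 -m inch '[[[-22,46,-5,0],[-22,46,0,0],[0,0,16,0.1675],[0,0,16,0.1675],[0,0,16,0.1675],[0,0,16,0.1675],[0,0,16,0.1675],[0,0,16,0.1675],[0,0,16,0.1675],[0,0,16,0.1675]]]' -0.5
python3 -m inch '[[[0,0,0,0],[0,0,0,0]]]'
python3 - <<'E'
from h import *
c=cam('wrist'); cv2.imwrite('pics/w2.png',c['img']); np.savez('w2.npz',**{k:c[k] for k in ['e','R','fx','fy','cx','cy','img']})
for l in ['shaker','tin_place','salt_place']:
    for d in place_of('wrist',l)[:2]: print(l,np.round(d['at'],0),round(d['conf'],2),ray(c,d['at'],Z[l]).round(3)[:2])
E
```

```text
time: 4.75
tool_pos: [0.617, 0.0459, 0.1632]
tool_rot: [3.142, -0.0, 0.225]
contact_force: [-0.8, -0.3, -0.4]
opening: 0.069
time: 5.0
tool_pos: [0.6174, 0.046, 0.1644]
tool_rot: [3.141, -0.001, 0.234]
contact_force: [0.2, -0.9, -0.0]
opening: 0.069
shaker [178. 264.] 0.76 [0.619 0.041]
tin_place [179. 269.] 0.91 [0.619 0.036]
tin_place [164. 153.] 0.48 [0.605 0.169]
```

View pics/w2.png

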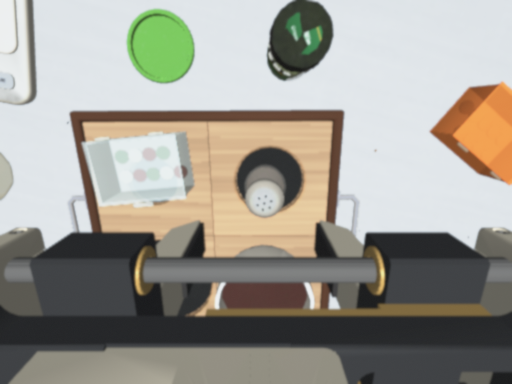

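```bash
python3 - <<'E'
from h import *
c=load('w2.npz'); r=lambda x,y,z: ray(c,(y,x),z)[:2].round(4)
print('dome',r(265,203,.1),'body circle top at .078',r(265,193,.078),'recess',r(270,181,.022),'orange left corner',r(431,131,.03),r(510,184,.03),'bottle',r(302,35,.1), 'rim ends', r(342,112,.025),r(75,114,.025))
E
```

```text
dome [0.6181 0.0417] body circle top at .078 [0.6203 0.0418] recess [0.6187 0.0345] orange left corner [ 0.7115 -0.1145] [ 0.6784 -0.2218] bottle [0.749  0.0461] rim ends [ 0.7085 -0.02  ] [0.6424 0.2495]
```

```bash
python3 -m inch '[[[0,5,30,0],[0,0,30,0],[0,0,30,0],[0,0,20,0],[0,0,11,0],[0,0,0,0]]]'
python3 -m inch '[[[0,0,0,0],[0,0,0,0],[0,0,0,0],[0,0,0,0]]]' 1 15
python3 -m inch '[[[0,0,-10,0],[0,0,-30,0],[0,0,-30,0],[0,0,-30,0],[0,0,0,0]]]'
```

```text
time: 5.95
tool_pos: [0.618, 0.0411, 0.0425]
tool_rot: [-3.141, 0.001, 0.231]
contact_force: [1.0, -0.2, 0.3]
opening: 0.0691
time: 6.45
tool_pos: [0.6185, 0.041, 0.0433]
tool_rot: [3.141, -0.001, 0.231]
contact_force: [-0.8, 0.0, 1.3]
opening: 0.0412
time: 7.08
tool_pos: [0.6196, 0.0412, 0.1457]
tool_rot: [3.14, -0.005, 0.231]
contact_force: [0.5, 0.1, -1.3]
opening: 0.0411
```

```bash
python3 -m inch '[[[-17,33,0,0],[-17,33,0,0],[-17,33,0,0],[-17,33,0,0],[-17,33,0,0],[0,0,30,0],[0,0,30,0],[0,0,30,0],[0,0,16,0],[0,0,5,0]]]'
python3 -m inch '[[[0,0,2,0],[0,0,0,0]]]'
```

```text
time: 8.32
tool_pos: [0.5722, -0.1384, 0.0311]
tool_rot: [-3.14, 0.002, 0.231]
contact_force: [-6.1, 3.6, 19.2]
opening: 0.0411
time: 8.57
tool_pos: [0.5735, -0.1386, 0.0315]
tool_rot: [3.141, -0.001, 0.231]
contact_force: [-2.6, 1.0, 5.4]
opening: 0.0412
```

```bash
python3 -m inch '[[[0,0,0,0],[0,0,0,0],[0,0,-10,0],[0,0,-25,0],[0,0,-30,0],[0,0,-30,0],[0,0,-30,0]]]' -0.5
python3 -m inch '[[[-7.6,-42.7,0,0],[-7.6,-42.7,0,0],[-7.6,-42.7,0,0],[-7.6,-42.7,0,0],[-7.6,-42.7,0,0],[-7.6,-42.7,0,0],[-7.6,-42.7,0,0],[0,0,0,0],[0,0,0,0]]]' -0.83
python3 - <<'E'
from h import *
c=cam('wrist'); cv2.imwrite('pics/w3.png',c['img']); np.savez('w3.npz',**{k:c[k] for k in ['e','R','fx','fy','cx','cy','img']})
for l in ['tin','bowl_place','box_place','bowl']:
    for d in place_of('wrist',l)[:1]: print(l,np.round(d['at'],0),round(d['conf'],2),ray(c,d['at'],Z[l]).round(4)[:2])
c=cam('scene');cv2.imwrite('pics/s3.png',c['img'][130:300,120:420])
E
```

```text
time: 9.45
tool_pos: [0.5732, -0.139, 0.1565]
tool_rot: [3.141, -0.001, 0.231]
contact_force: [0.1, -0.7, 0.5]
opening: 0.0687
time: 10.58
tool_pos: [0.4535, 0.1397, 0.1553]
tool_rot: [3.141, -0.001, 0.231]
contact_force: [-0.6, -0.6, -0.4]
opening: 0.0838
tin [183. 256.] 0.88 [0.4487 0.1435]
bowl [175. 384.] 0.98 [0.4919 0.0111]
```

View pics/w3.png

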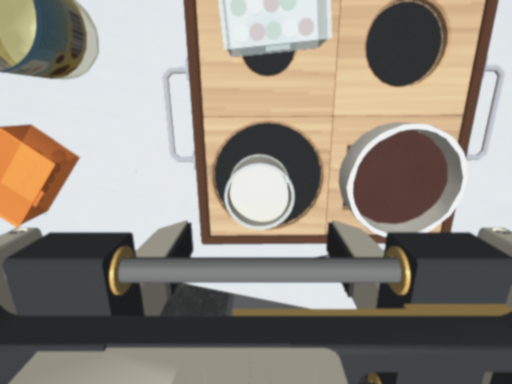

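```bash
python3 - <<'E'
from h import *
c=load('w3.npz'); r=lambda x,y,z: ray(c,(y,x),z)[:2].round(4)
print('tin',r(260,191,.064),'bowlpl',r(269,175,.022),'tinpl',r(405,44,.022),'bowl',r(403,179,.07),'orange',r(77,158,.044),'bottle',r(95,45,0),'box rec',r(347,147,.012),r(347,209,.012))
E
```

```text
tin [0.4558 0.1401] bowlpl [0.4633 0.1317] tinpl [0.6173 0.0362] bowl [0.4984 0.0165] orange [0.4417 0.3218] bottle [0.5504 0.336 ] box rec [0.5109 0.0557] [0.4424 0.033 ]
```

```bash
python3 -m inch '[[[1.5,0,30,0],[0,0,30,0],[0,0,30,0],[0,0,25,0],[0,0,12,0],[0,0,0,0]]]'
python3 -m inch '[[[0,0,0,0],[0,0,0,0],[0,0,0,0],[0,0,0,0]]]' 1 15
python3 -m inch '[[[0,0,-10,0],[0,0,-30,0],[0,0,-30,0],[0,0,-20,0],[0,0,0,0],[0,0,0,0]]]'
```

```text
time: 11.62
tool_pos: [0.4543, 0.14, 0.0273]
tool_rot: [-3.141, 0.001, 0.23]
contact_force: [0.3, 0.0, 0.1]
opening: 0.0839
time: 12.12
tool_pos: [0.455, 0.1403, 0.0285]
tool_rot: [3.141, -0.002, 0.231]
contact_force: [-0.5, -1.0, 5.5]
opening: 0.0653
time: 12.88
tool_pos: [0.4538, 0.1401, 0.1171]
tool_rot: [-3.141, 0.001, 0.231]
contact_force: [0.4, 1.0, -1.1]
opening: 0.0653
```

```bash
python3 -m inch '[[[27.2,27.8,0,0],[27.2,27.8,0,0],[27.2,27.8,0,0],[27.2,27.8,0,0],[27.2,27.8,0,0],[0,0,30,0],[0,0,25,0],[0,0,0,0],[0,0,0,0]]]'
```

```text
time: 14.0
tool_pos: [0.6189, 0.0361, 0.0629]
tool_rot: [3.142, -0.0, 0.231]
contact_force: [0.2, -0.4, -0.9]
opening: 0.0651
```

```bash
python3 -m inch '[[[-0.5,0,20,0],[0,0,9,0],[0,0,4,0],[0,0,2,0],[0,0,0,0]]]'
python3 -m inch '[[[0,0,0,0],[0,0,0,0],[0,0,-10,0],[0,0,-30,0],[0,0,-30,0],[0,0,-30,0],[0,0,-20,0],[0,0,0,0]]]' -0.7
python3 - <<'E'
from h import *
c=cam('wrist'); cv2.imwrite('pics/w4.png',c['img']); np.savez('w4.npz',**{k:c[k] for k in ['e','R','fx','fy','cx','cy','img']})
for l in ['tin','salt_place','clear_box']:
    for d in place_of('wrist',l)[:1]: print(l,np.round(d['at'],0),round(d['conf'],2),ray(c,d['at'],Z[l]).round(4)[:2])
E
```

```text
time: 14.62
tool_pos: [0.6186, 0.0359, 0.0286]
tool_rot: [3.141, -0.001, 0.231]
contact_force: [-1.2, 0.2, 0.5]
opening: 0.0654
time: 15.62
tool_pos: [0.6193, 0.0359, 0.1501]
tool_rot: [3.14, -0.004, 0.231]
contact_force: [0.5, 0.1, -0.3]
opening: 0.078
tin [185. 258.] 0.95 [0.6142 0.0369]
clear_box [131. 473.] 0.94 [ 0.7228 -0.163 ]
```

View pics/w4.png

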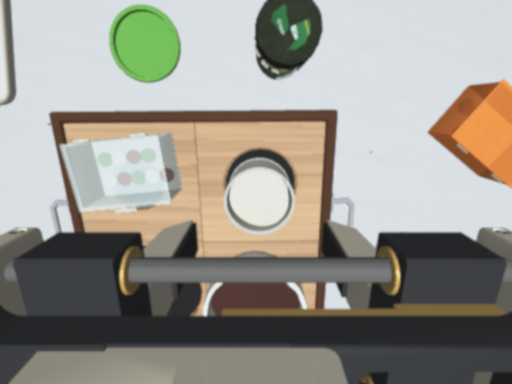

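```bash
python3 -m inch '[[[-34.5,-2,0,0],[-34.5,-2,0,0],[-34.5,-2,0,0],[-34.5,-2,0,0],[-34.5,-2,0,0],[0,0,0,-0.175],[0,0,0,-0.175],[0,0,0,-0.175],[0,0,0,-0.175],[0,0,0,-0.175]]]' 0.13
python3 -m inch '[[[0,0,0,-0.175],[0,0,0,-0.175],[0,0,0,-0.175],[0,0,0,-0.171],[0,0,0,0],[0,0,0,0]]]'
python3 - <<'E'
from h import *
c=cam('wrist'); cv2.imwrite('pics/w5.png',c['img']); np.savez('w5.npz',**{k:c[k] for k in ['e','R','fx','fy','cx','cy','img']})
E
```

```text
time: 17.08
tool_pos: [0.4474, 0.0063, 0.1469]
tool_rot: [-3.14, 0.001, 1.112]
contact_force: [0.7, -0.4, -0.3]
opening: 0.0401
time: 17.82
tool_pos: [0.4477, 0.0062, 0.1474]
tool_rot: [-3.141, -0.0, 1.799]
contact_force: [-0.0, -0.5, -1.0]
opening: 0.0399
```

View pics/w5.png

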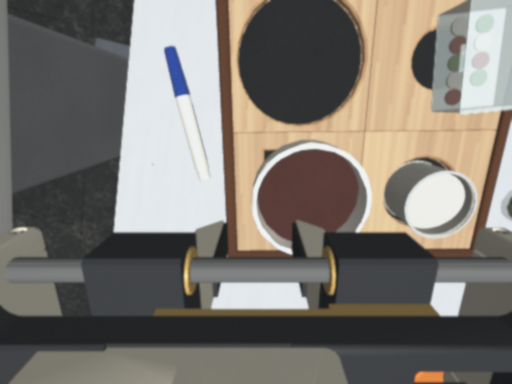

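```bash
python3 - <<'E'
from h import *
c=load('w5.npz'); r=lambda x,y,z: ray(c,(y,x),z)[:2]
L,Rr,T=r(253,199,.07),r(371,199,.07),r(312,142,.07)
print(L,Rr,np.linalg.norm(L-Rr),T,'c',(L+Rr)/2, 'c from T',T-.0545*np.array([-.229,.9734]))
g=(L+Rr)/2-.049*np.array([.9734,.229]); print('pinch',g)
d=g-np.array([.4477,.0062]);print(d@[-.229,.9734],d@[.9734,.229])
bl=r(238,60,.022),r(364,60,.022); print('bowlpl',(bl[0]+bl[1])/2,np.linalg.norm(bl[0]-bl[1]),r(301,124,.022)+.0605*np.array([-.229,.9734]))
E
```

```text
[0.44314626 0.00369565] [0.54645933 0.02759336] 0.10604099061372854 [0.48069242 0.06455869] c [0.49480279 0.01564451] c from T [0.49317292 0.01150839]
pinch [0.44710619 0.00442351]
-0.00159325768184224 -0.000984828229705971
bowlpl [0.45942138 0.13233045] 0.11843145718244613 [0.46121226 0.13466767]
```

```bash
python3 -m inch '[[[-2,0,30,0],[0,0,30,0],[0,0,25,0],[0,0,13,0],[0,0,3.5,0],[0,0,0,0]]]'
python3 -m inch '[[[0,0,0,0],[0,0,0,0],[0,0,0,0],[0,0,0,0]]]' 1 50
python3 -m inch '[[[0,0,-6,0],[0,0,-12,0],[0,0,-15,0],[0,0,-15,0],[0,0,0,0],[0,0,0,0]]]'
python3 - <<'E'
from h import *
s=observe();print(s['tool_rot'],s['torque'])
c=cam('wrist'); cv2.imwrite('pics/w6.png',c['img']); np.savez('w6.npz',**{k:c[k] for k in ['e','R','fx','fy','cx','cy','img']})
E
```

```text
time: 18.62
tool_pos: [0.4488, 0.0042, 0.0466]
tool_rot: [3.141, 0.0, 1.801]
contact_force: [0.4, -0.3, 0.1]
opening: 0.0401
time: 19.12
tool_pos: [0.4484, 0.0042, 0.0464]
tool_rot: [3.141, 0.0, 1.802]
contact_force: [-2.0, -0.8, 6.9]
opening: 0.0054
time: 19.88
tool_pos: [0.4481, 0.0043, 0.0941]
tool_rot: [-3.141, -0.0, 1.802]
contact_force: [1.1, 0.2, -2.3]
opening: 0.0058
[-3.14135200e+00 -8.33063819e-05  1.80181493e+00] [0.03958674 0.12848044 0.03368893]
```

View pics/w6.png

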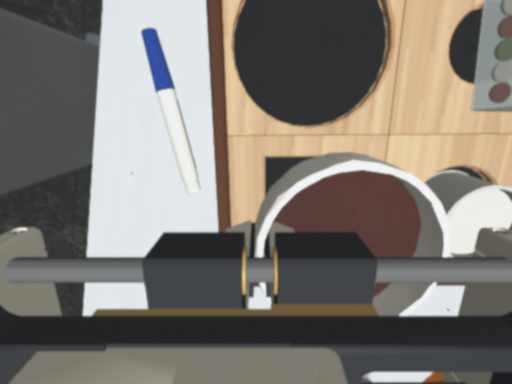

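```bash
python3 - <<'E'
from h import *
c=load('w6.npz'); r=lambda x,y,z: ray(c,(y,x),z)[:2]
tx=np.array([-.229,.9734]);ty=np.array([.9734,.229]);t=np.array([.4481,.0043])
for z in (.100,.109,.118):
  L,Rr,T=r(257,235,z),r(450,235,z),r(353,153,z)
  print(z,np.linalg.norm(L-Rr),'L',(L-t)@ty,'R',(Rr-t)@ty,'T',(T-t)@tx)
# expected level bowl outline at z=.118
for a in (0,90,180): 
  p=t+ty*.049+.0545*(np.cos(np.radians(a))*ty+np.sin(np.radians(a))*tx); print(a,proj(c,[*p,.118]).round(0))
E
```

```text
0.1 0.11695631383944803 L -0.0006384751377992835 R 0.11631481323319574 T 0.05313889059628175
0.109 0.11009072461124832 L -0.0005495407317622447 R 0.10953833601259164 T 0.05456057655158837
0.118 0.1032251353830488 L -0.00046060632572525624 R 0.10276185879198764 T 0.05598226250689501
0 [255. 447.]
90 [156. 357.]
180 [255. 248.]
```

```bash
python3 -m inch '[[[20,-1.2,0,0],[20,-1.2,0,0],[20,-1.2,0,0],[20,-1.2,0,0],[20,-1.2,0,0],[23.5,-1.4,0,0],[0,0,15,0],[0,0,15,0],[0,0,0,0],[0,0,0,0]]]'
python3 - <<'E'
from h import *
c=cam('wrist'); cv2.imwrite('pics/w7.png',c['img']); np.savez('w7.npz',**{k:c[k] for k in ['e','R','fx','fy','cx','cy','img']})
s=observe();print(s['tool_rot'],s['torque'])
E
```

```text
time: 21.18
tool_pos: [0.413, 0.1227, 0.0643]
tool_rot: [-3.141, 0.0, 1.802]
contact_force: [-0.5, 0.1, -1.2]
opening: 0.0056
[3.14109317e+00 8.28223841e-05 1.80166755e+00] [0.00755885 0.05421425 0.03219744]
```

View pics/w7.png

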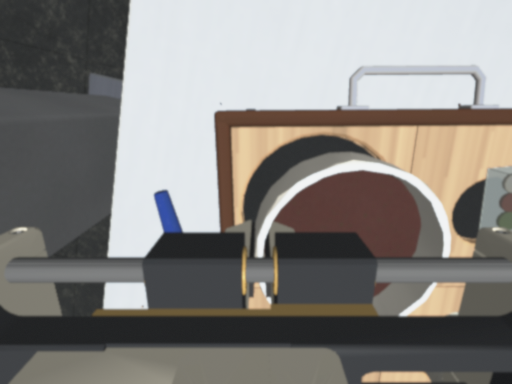

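```bash
python3 - <<'E'
from h import *
c=load('w7.npz')
tx=np.array([-.229,.9734]);ty=np.array([.9734,.229])
for ctr in ([.4603,.134],[.4594,.1347]):
  for a in (90,135,180):
    p=ctr+.0605*(np.cos(np.radians(a))*ty+np.sin(np.radians(a))*tx); print(a,proj(c,[*p,.022])[::-1].round(0))
im=c['img'].astype(int).sum(2)
print('col 321',im[122:160:1,321]); print('diag', [(245+k*2,200,im[200,245+k*2]) for k in range(-8,8)])
E
```

```text
90 [326. 132.]
135 [266. 157.]
180 [243. 211.]
90 [325. 131.]
135 [265. 155.]
180 [242. 210.]
col 321 [208 199 193 237 351 463 526 540 538 519 483 429 345 243 171 152 146 149
 148 149 146 146 148 149 148 150 151 149 150 149 150 165 218 293 341 359
 364 363]
diag [(229, 200, np.int64(218)), (231, 200, np.int64(199)), (233, 200, np.int64(355)), (235, 200, np.int64(534)), (237, 200, np.int64(560)), (239, 200, np.int64(582)), (241, 200, np.int64(561)), (243, 200, np.int64(400)), (245, 200, np.int64(168)), (247, 200, np.int64(146)), (249, 200, np.int64(146)), (251, 200, np.int64(145)), (253, 200, np.int64(145)), (255, 200, np.int64(147)), (257, 200, np.int64(143)), (259, 200, np.int64(143))]
```

```bash
python3 -m inch '[[[-1,0,10,0],[0,0,10,0],[0,0,5,0],[0,0,2,0],[0,0,0,0],[0,0,0,0]]]'
```

```text
time: 21.98
tool_pos: [0.4133, 0.1218, 0.0375]
tool_rot: [3.141, 0.0, 1.802]
contact_force: [-0.1, 0.2, 2.5]
opening: 0.0059
```

```bash
python3 -m inch '[[[0,0,1,0],[0,0,0,0],[0,0,0,0]]]'
python3 -m inch '[[[0,0,0,0],[0,0,0,0],[0,0,0,0],[0,0,-10,0],[0,0,-25,0],[0,0,-30,0],[0,0,-30,0],[0,0,-20,0],[0,0,0,0]]]' 0.13
python3 - <<'E'
from h import *
c=cam('wrist'); cv2.imwrite('pics/w8.png',c['img']); np.savez('w8.npz',**{k:c[k] for k in ['e','R','fx','fy','cx','cy','img']})
for l in ['bowl','box_place','clear_box','salt_place']:
    for d in place_of('wrist',l)[:1]: print(l,np.round(d['at'],0),round(d['conf'],2),ray(c,d['at'],.022 if l=='clear_box' else .012).round(4)[:2])
E
```

```text
time: 22.35
tool_pos: [0.4133, 0.1218, 0.0365]
tool_rot: [3.141, 0.0, 1.802]
contact_force: [-2.2, -1.0, 5.8]
opening: 0.0058
time: 23.48
tool_pos: [0.4141, 0.1219, 0.1529]
tool_rot: [3.137, 0.001, 1.802]
contact_force: [-0.4, -0.9, -0.2]
opening: 0.0399
bowl [182. 300.] 0.63 [0.4609 0.1298]
box_place [284. 292.] 0.83 [4.868e-01 3.000e-04]
clear_box [186. 443.] 0.69 [0.611 0.163]
```

View pics/w8.png

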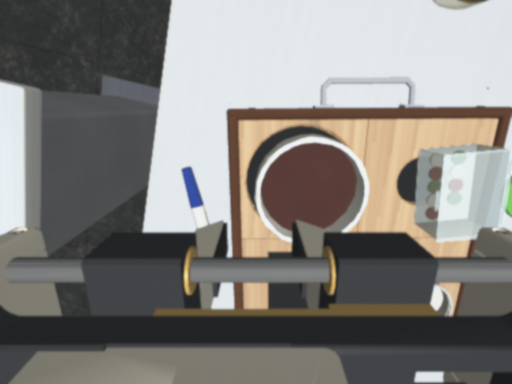

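```bash
python3 -m inch '[[[-0.8,40,0,0],[-0.8,40,0,0],[-0.8,40,0,0],[-0.8,40,0,0],[-0.8,40,0,0],[0,0,0,-0.078],[0,0,0,0],[0,0,0,0]]]' -0.74
python3 - <<'E'
from h import *
c=load('w8.npz'); r=lambda x,y,z: ray(c,(y,x),z)[:2].round(4)
print('bowl',r(254,188,.06),r(369,188,.06),r(311,134,.06))
c=cam('wrist'); cv2.imwrite('pics/w9.png',c['img']); np.savez('w9.npz',**{k:c[k] for k in ['e','R','fx','fy','cx','cy','img']})
E
```

```text
time: 24.72
tool_pos: [0.6082, 0.1636, 0.1507]
tool_rot: [-3.14, -0.0, 1.878]
contact_force: [0.0, -0.0, 0.4]
opening: 0.0798
bowl [0.4093 0.1252] [0.5155 0.15  ] [0.4478 0.1859]
```

View pics/w9.png

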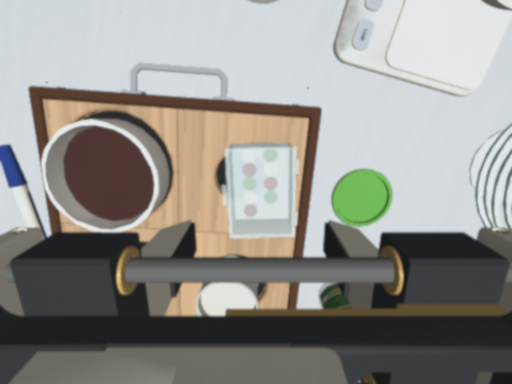

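```bash
python3 - <<'E'
from h import *
c=load('w9.npz'); r=lambda x,y,z: ray(c,(y,x),z)[:2]
B=np.array([r(224,144,.066),r(297,144,.066),r(295,238,.066),r(231,238,.066)])
print(B.round(4).tolist(),B.mean(0),[np.linalg.norm(B[i]-B[i-1]).round(3) for i in range(4)])
for a,b in [(0,3),(1,2)]: print(np.arctan2(*(B[a]-B[b])[::-1]).round(3))
psi=1.878;tx=np.array([np.cos(psi),np.sin(psi)]);ty=np.array([np.sin(psi),-np.cos(psi)])
d=B.mean(0)-[.6082,.1636];print(d@tx,d@ty)
E
```

```text
[[0.5653, 0.199], [0.6261, 0.2183], [0.6549, 0.1326], [0.5959, 0.1139]] [0.61055945 0.16595937] [np.float64(0.091), np.float64(0.064), np.float64(0.09), np.float64(0.062)]
1.916
1.895
0.001535429040078061 0.002962446048442823
```

```bash
python3 -m inch '[[[1.5,3,30,-0.02],[0,0,30,0],[0,0,30,0],[0,0,20,0],[0,0,5,0],[0,0,0,0]]]'
python3 -m inch '[[[0,0,0,0],[0,0,0,0],[0,0,0,0],[0,0,0,0]]]' 1 12
python3 -m inch '[[[0,0,-10,0],[0,0,-30,0],[0,0,-30,0],[0,0,-20,0],[0,0,0,0],[0,0,0,0]]]'
```

```text
time: 25.52
tool_pos: [0.6113, 0.166, 0.0367]
tool_rot: [3.141, 0.0, 1.899]
contact_force: [0.1, 0.6, 0.3]
opening: 0.0798
time: 26.02
tool_pos: [0.6116, 0.1661, 0.037]
tool_rot: [3.14, 0.0, 1.9]
contact_force: [-0.3, -1.3, 5.6]
opening: 0.0625
time: 26.78
tool_pos: [0.6106, 0.1659, 0.1253]
tool_rot: [-3.14, -0.0, 1.9]
contact_force: [-1.0, -0.1, -1.5]
opening: 0.0625
```

```bash
python3 -m inch '[[[0,0,0,0.098],[-25.6,-30.9,0,0],[-25.6,-30.9,0,0],[-25.6,-30.9,0,0],[-25.6,-30.9,0,0],[-25.6,-30.9,0,0],[0,0,20,0],[0,0,0,0],[0,0,0,0]]]'
python3 - <<'E'
from h import *
c=cam('wrist'); cv2.imwrite('pics/w10.png',c['img']); np.savez('w10.npz',**{k:c[k] for k in ['e','R','fx','fy','cx','cy','img']})
E
```

```text
time: 27.9
tool_pos: [0.4902, 0.0063, 0.1061]
tool_rot: [-3.141, -0.0, 1.802]
contact_force: [0.1, -0.9, -1.3]
opening: 0.0625
```

View pics/w10.png

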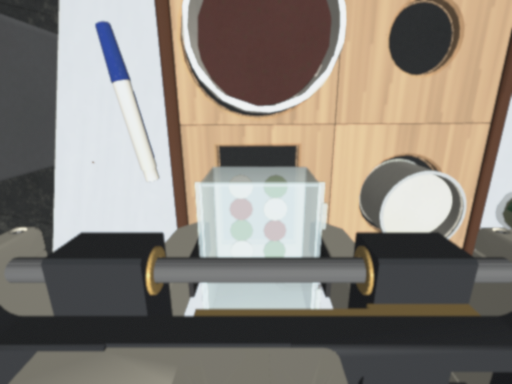

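```bash
python3 - <<'E'
from h import *
c=load('w10.npz'); r=lambda x,y,z: ray(c,(y,x),z)[:2]
im=c['img'].astype(int).sum(2); print('row155 x212..228',im[155,212:230],'x288..304',im[155,288:304],'col258 y140..152',im[140:154,258])
tx=np.array([-.229,.9734]);ty=np.array([.9734,.229]);t=np.array([.4902,.0063])
a,b=r(220,146,.022),r(297,146,.022); print(np.linalg.norm(a-b),(a+b)/2-.048*tx, ((a+b)/2-.048*tx-t)@tx,((a+b)/2-t)@ty, 'yaw',np.arctan2(*(b-a)[::-1]))
# far lower box edge bottom z=.1061-.036+.022
z=.136;p,q=r(198,182,z),r(324,182,z);print('lid far edge',np.linalg.norm(p-q),((p+q)/2-t)@tx,((p+q)/2-t)@ty)
print('salt', r(421,37,.022),'seam',(r(335,123,.022)-[.5387,.0854]))
E
```

```text
row155 x212..228 [528 527 518 488 437 373 337 291 215 156 143 143 144 145 145 143 142 143] x288..304 [143 144 144 146 146 148 172 248 320 355 394 455 493 519 533 538] col258 y140..152 [558 557 550 526 469 362 243 167 144 143 143 146 145 143]
0.06733057203052574 [0.49079981 0.00353062] -0.0028330707599627577 -5.033509879481629e-05 yaw 0.23088912968080424
lid far edge 0.06079670645861978 0.042943064559305986 0.0015485337736971406
salt [0.58476951 0.16268304] seam [ 0.00026305 -0.00113059]
```

```bash
python3 -m inch '[[[-1.5,-1,30,0],[0,0,25,0],[0,0,12,0],[0,0,6,0],[0,0,4,0],[0,0,0,0],[0,0,0,0]]]'
```

```text
time: 28.82
tool_pos: [0.4898, 0.0043, 0.0297]
tool_rot: [3.141, 0.0, 1.802]
contact_force: [0.9, 0.2, 0.2]
opening: 0.0624
```

```bash
python3 -m inch '[[[0,0,2.5,0],[0,0,0,0],[0,0,0,0]]]'
python3 -m inch '[[[0,0,0,0],[0,0,0,0],[0,0,0,0],[0,0,-10,0],[0,0,-25,0],[0,0,-30,0],[0,0,-30,0],[0,0,-30,0],[0,0,0,0]]]' -0.7
python3 - <<'E'
from h import *
c=cam('wrist'); cv2.imwrite('pics/w11.png',c['img']); np.savez('w11.npz',**{k:c[k] for k in ['e','R','fx','fy','cx','cy','img']})
for l in ['bowl','clear_box','tin','salt_place','shaker']:
    for d in place_of('wrist',l)[:2]: print(l,np.round(d['at'],0),round(d['conf'],2),ray(c,d['at'],0 if l=='shaker' else .012).round(4)[:2])
E
```

```text
time: 29.2
tool_pos: [0.4899, 0.0043, 0.0271]
tool_rot: [3.141, 0.0, 1.802]
contact_force: [-0.1, 0.5, 3.9]
opening: 0.0624
time: 30.32
tool_pos: [0.4909, 0.0042, 0.1544]
tool_rot: [3.136, 0.002, 1.802]
contact_force: [0.5, -0.6, -0.3]
opening: 0.0778
bowl [ 50. 262.] 0.79 [0.4643 0.1333]
clear_box [182. 260.] 0.93 [0.4934 0.0016]
tin [179. 368.] 0.74 [0.6115 0.0323]
salt_place [ 48. 390.] 0.78 [0.5876 0.1643]
salt_place [291. 290.] 0.22 [ 0.5646 -0.1297]
shaker [290. 288.] 0.58 [ 0.5648 -0.137 ]
```

View pics/w11.png

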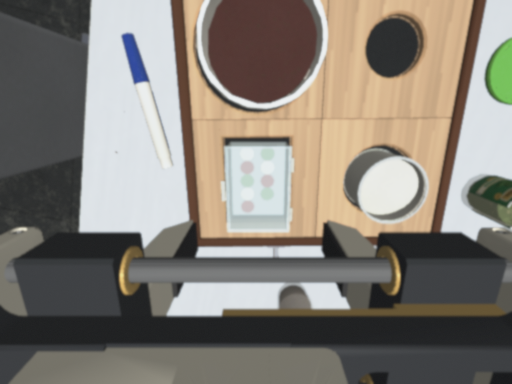

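```bash
python3 -m inch '[[[-31.5,9.3,0,0],[-31.5,9.3,0,0],[-31.5,9.3,0,0],[-31.5,9.3,0,0],[-31.5,9.3,0,0],[0,0,0,0],[0,0,0,0]]]' -0.5
python3 - <<'E'
from h import *
c=cam('wrist'); np.savez('w12.npz',**{k:c[k] for k in ['e','R','fx','fy','cx','cy','img']})
cv2.imwrite('pics/w12.png',c['img'])
E
```

```text
time: 31.5
tool_pos: [0.5701, -0.1377, 0.1509]
tool_rot: [-3.14, -0.001, 1.802]
contact_force: [0.5, 0.5, -0.6]
opening: 0.0686
```

View pics/w12.png

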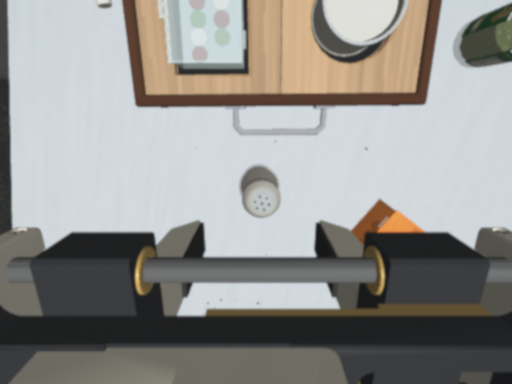

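```bash
python3 - <<'E'
from h import *
c=load('w12.npz'); r=lambda x,y,z: ray(c,(y,x),z)[:2]
tx=np.array([-.229,.9734]);ty=np.array([.9734,.229]);t=np.array([.5701,-.1377])
d=r(262,201,.086);print(d,(d-t)@tx,(d-t)@ty); d=r(260,172,0.003);print(d,(d-t)@tx,(d-t)@ty)
E
```

```text
[ 0.57264222 -0.1360963 ] 0.000978875021084703 0.0028418480073619376
[ 0.56954653 -0.13014499] 0.007480788673097372 0.001191352025813673
```

```bash
python3 -m inch '[[[1,2,30,0],[0,0,30,0],[0,0,30,0],[0,0,20,0],[0,0,9,0],[0,0,0,0]]]'
python3 -m inch '[[[0,0,0,0],[0,0,0,0],[0,0,0,0],[0,0,0,0]]]' 1 15
python3 -m inch '[[[0,0,-10,0],[0,0,-30,0],[0,0,-30,0],[0,0,-30,0],[0,0,0,0],[0,0,0,0]]]'
```

```text
time: 32.3
tool_pos: [0.5722, -0.1363, 0.0327]
tool_rot: [-3.141, -0.0, 1.802]
contact_force: [0.4, -0.6, -0.1]
opening: 0.0686
time: 32.8
tool_pos: [0.5725, -0.1371, 0.0332]
tool_rot: [3.141, 0.0, 1.802]
contact_force: [-0.9, 0.1, 3.5]
opening: 0.0403
time: 33.55
tool_pos: [0.572, -0.1367, 0.132]
tool_rot: [-3.141, -0.001, 1.802]
contact_force: [-0.5, -0.3, -1.8]
opening: 0.0401
```

```bash
python3 -m inch '[[[41.3,12.1,0,0],[41.3,12.1,0,0],[41.3,12.1,0,0],[41.3,12.1,0,0],[41.3,12.1,0,0],[41.3,12.1,0,0],[41.3,12.1,0,0],[0,0,20,0],[0,0,0,0],[0,0,0,0]]]'
python3 - <<'E'
from h import *
c=cam('wrist'); np.savez('w13.npz',**{k:c[k] for k in ['e','R','fx','fy','cx','cy','img']})
cv2.imwrite('pics/w13.png',c['img'])
E
```

```text
time: 34.8
tool_pos: [0.5886, 0.1634, 0.1124]
tool_rot: [-3.141, -0.0, 1.801]
contact_force: [0.3, 0.7, -0.9]
opening: 0.0404
```

View pics/w13.png

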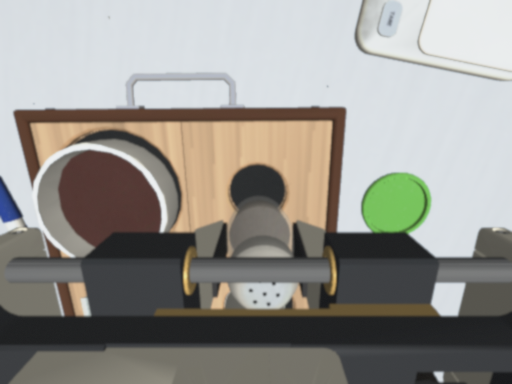

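```bash
python3 - <<'E'
from h import *
c=load('w13.npz'); tx=np.array([-.229,.9734]);ty=np.array([.9734,.229]);t=np.array([.5886,.1634])
im=c['img'].astype(int).sum(2)
print('row185',[(x,im[185,x]) for x in list(range(224,236,2))+list(range(280,294,2))],'col258',[(y,im[y,258]) for y in range(158,206,3)])
for z in (.022,.012):
  for a in (0,90,180):
    p=t+.028*(np.cos(np.radians(a))*ty+np.sin(np.radians(a))*tx); print(z,a,proj(c,[*p,z])[::-1].round(1))
zb=.1124-.033
for n,z,rr in (('base',zb,.022),('dome top',zb+.09,0)):
  for a in (0,90,180):
    p=t+rr*(np.cos(np.radians(a))*ty+np.sin(np.radians(a))*tx); print(n,a,proj(c,[*p,z])[::-1].round(1))
E
```

```text
row185 [(224, np.int64(549)), (226, np.int64(529)), (228, np.int64(480)), (230, np.int64(304)), (232, np.int64(147)), (234, np.int64(142)), (280, np.int64(134)), (282, np.int64(141)), (284, np.int64(283)), (286, np.int64(411)), (288, np.int64(485)), (290, np.int64(528)), (292, np.int64(532))] col258 [(158, np.int64(557)), (161, np.int64(538)), (164, np.int64(299)), (167, np.int64(140)), (170, np.int64(140)), (173, np.int64(137)), (176, np.int64(142)), (179, np.int64(135)), (182, np.int64(137)), (185, np.int64(139)), (188, np.int64(136)), (191, np.int64(137)), (194, np.int64(149)), (197, np.int64(216)), (200, np.int64(219)), (203, np.int64(246))]
0.022 0 [288.3 193.2]
0.022 90 [258.5 163.9]
0.022 180 [228.9 193.2]
0.012 0 [287.3 190.1]
0.012 90 [258.6 161.9]
0.012 180 [230.  190.2]
base 0 [287.9 216. ]
base 90 [258.3 187.7]
base 180 [228.8 216.1]
dome top 0 [257.4 294.1]
dome top 90 [257.4 294.1]
dome top 180 [257.4 294.1]
```

```bash
python3 -m inch '[[[3,0.5,20,0],[0,0,20,0],[0,0,15,0],[0,0,7,0],[0,0,0,0],[0,0,0,0]]]'
```

```text
time: 35.6
tool_pos: [0.5891, 0.167, 0.0515]
tool_rot: [3.14, 0.0, 1.802]
contact_force: [0.7, 0.7, -0.8]
opening: 0.04
```

```bash
python3 -m inch '[[[0,0,3,0],[0,0,2,0],[0,0,1.5,0],[0,0,0,0],[0,0,0,0]]]'
```

```text
time: 36.22
tool_pos: [0.5887, 0.167, 0.0451]
tool_rot: [3.141, 0.0, 1.802]
contact_force: [-2.5, -0.9, 5.9]
opening: 0.0401
```

```bash
python3 -m inch '[[[0,0,0,0],[0,0,0,0],[0,0,-5,0],[0,0,-25,0],[0,0,-30,0],[0,0,-30,0],[0,0,-30,0],[0,0,-30,0]]]' -0.5
python3 -m inch '[[[-5,-15,-30,0],[-5,-15,-30,0],[-5,-15,-30,0],[-5,-15,0,0],[0,0,0,0],[0,0,0,0]]]'
python3 - <<'E'
from h import *
c=cam('wrist'); np.savez('w14.npz',**{k:c[k] for k in ['e','R','fx','fy','cx','cy','img']})
a=cv2.resize(c['img'][:260],None,fx=1.56,fy=1.56,interpolation=cv2.INTER_CUBIC)
for l in ['bowl','clear_box','tin','shaker','salt_place','tin_place','box_place','bowl_place']:
    for d in place_of('wrist',l)[:1]: print(l,np.round(d['at'],0),round(d['conf'],2),ray(c,d['at'],.012).round(4)[:2])
ims=[]
for n in ['scene','side']:
    s=cam(n); u,v=proj(s,[.54,.085,.03]); u,v=int(u),int(v)
    ims.append(cv2.resize(s['img'][u-55:u+55,v-90:v+90],(400,244),interpolation=cv2.INTER_CUBIC))
b=np.hstack(ims)[:, :799]
a=cv2.resize(a,(b.shape[1],350)) if a.shape[0]>600-b.shape[0] else a
cv2.imwrite('pics/fin.png',np.vstack([a[:, :b.shape[1]],b[:, :a.shape[1]]]))
E
```

```text
time: 37.22
tool_pos: [0.5885, 0.167, 0.1955]
tool_rot: [3.141, 0.0, 1.802]
contact_force: [0.5, 0.1, 0.4]
opening: 0.0691
time: 37.98
tool_pos: [0.5349, 0.1339, 0.284]
tool_rot: [-3.141, -0.0, 1.802]
contact_force: [-1.1, 0.1, -0.3]
opening: 0.0689
clear_box [227. 215.] 0.62 [0.4898 0.0039]
tin [225. 291.] 0.64 [0.6128 0.0365]
shaker [144. 296.] 0.73 [0.5854 0.17  ]
salt_place [146. 300.] 0.61 [0.5921 0.1677]
bowl_place [149. 213.] 0.37 [0.4624 0.1323]
```

View pics/fin.png

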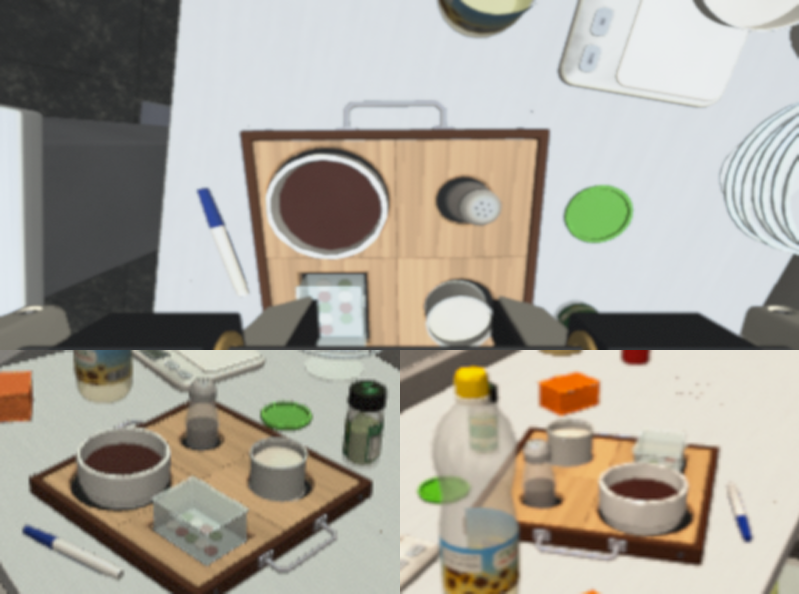

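```bash
python3 - <<'E'
from h import *
print(hand_in(), observe()['time'])
E
```

```text
the job is handed in; nothing more can be done
the job is handed in; nothing more can be done
```

I swapped all four things into their own recesses and handed the job in after about 38 s of the 120 s. I parked the shaker on the free worktop, then moved the tin, the bowl (pinched by its rim), the clear box and finally the shaker.

**Heights:** Each thing was let go at a height that put its underside on its rubber floor, to within about 1 mm. The bowl and the box came down 10 mm below where I had picked them up, which is the recess depth.

**Final pictures:** The wrist, scene and side cameras show each thing inside its own recess. The tin and bowl look upright, with no spill visible. The gripper was about 0.28 m up, touching nothing.

**What was less certain:**
- **Networks:** In the last wrist picture they reported no bowl, tin place or box place. I judged those from the picture and the earlier measurements.
- **Shaker:** It leans slightly. The network put its base 6 to 7 mm from the recess centre I measured, just over the 6 mm of play. The release height, however, shows that it reached the floor.
- **Box recess:** My two estimates of its centre differed by 3 to 4 mm. I placed the box between them and it went in without catching.

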